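# Press-test three preserving jars and hold the unsealed lid open

### The job

These three clip-top jars have cooled with their clips off, and one has not sealed: press down with the fingertips on the middle of each lid until you find the one that gives on its rubber ring. Then take the small wire loop at the front of that lid and swing the lid up to about 55 degrees - not right back, so that the drops run into the jar - and finish while still holding it there by the loop, so that I can change the ring. Leave the sealed lids shut, keep every jar standing where it is, and do not knock the jug or the ramekin.

Things in the scene. Friction and masses are not known exactly. Their poses are not given: they have to be found in the camera images.
- jar_a: one of three identical clip-top glass jars of pale puree, 96 mm across (107 mm front to back), lid top 143 mm above the table, 1.3 kg, standing loose on the table; origin at the centre of its underside, z up, its front (lid loop and opened wire clip) to its -x, lid hinge at its +x side. One jar of the three is unsealed; the names do not tell which
- jar_a_press (a joint): how far the lid of jar_a is pressed down into its rubber ring, m: 0 at rest, 0.004 at most. The unsealed lid gives 4 mm under a push of about 4 N in its middle (2 mm at about 2.5 N) and springs back; a sealed lid is firm
- jar_a_lid (a joint): opening angle of the lid of jar_a, rad: 0 shut, 1.57 upright, 1.75 at most (fallen back). The unsealed lid (0.1 kg) swings freely and falls shut when let go below upright; a sealed lid is held by its vacuum, and pulling it lifts the jar
- jar_a_top (a point): centre of the upper face of the lid of jar_a, a flat glass disc 88 mm across, 8 mm thick; 143 mm above the jar's underside when shut
- jar_a_hinge (a point): hinge axis of the lid of jar_a: 48.5 mm behind the jar's centre (jar +x) and 133 mm above its underside; the axis runs along the jar's y
- jar_a_grip (a point): centre of the wire loop of jar_a, in the loop's hole: 62 mm in front of the jar's centre (jar -x) and 144.5 mm above its underside when the lid is shut, so 110.5 mm from the hinge axis in front and 11.5 mm above it
- jar_a_loop: the wire loop fixed to the front rim of the lid of jar_a: a round finger ring of dark steel wire 3.6 mm thick, 26 mm across outside, lying nearly flat (tipped up 15 degrees to the front); pinch it across the jar's y from above. Its origin is the jar's (lid shut): use point jar_a_grip. The jar's opened clip is 20 mm below it; the lid's rim begins 15 mm behind its centre: hold it near the fingertips
- jar_b: one of three identical clip-top glass jars of pale puree, 96 mm across (107 mm front to back), lid top 143 mm above the table, 1.3 kg, standing loose on the table; origin at the centre of its underside, z up, its front (lid loop and opened wire clip) to its -x, lid hinge at its +x side. One jar of the three is unsealed; the names do not tell which
- jar_b_press (a joint): how far the lid of jar_b is pressed down into its rubber ring, m: 0 at rest, 0.004 at most. The unsealed lid gives 4 mm under a push of about 4 N in its middle (2 mm at about 2.5 N) and springs back; a sealed lid is firm
- jar_b_lid (a joint): opening angle of the lid of jar_b, rad: 0 shut, 1.57 upright, 1.75 at most (fallen back). The unsealed lid (0.1 kg) swings freely and falls shut when let go below upright; a sealed lid is held by its vacuum, and pulling it lifts the jar
- jar_b_top (a point): centre of the upper face of the lid of jar_b, a flat glass disc 88 mm across, 8 mm thick; 143 mm above the jar's underside when shut
- jar_b_hinge (a point): hinge axis of the lid of jar_b: 48.5 mm behind the jar's centre (jar +x) and 133 mm above its underside; the axis runs along the jar's y
- jar_b_grip (a point): centre of the wire loop of jar_b, in the loop's hole: 62 mm in front of the jar's centre (jar -x) and 144.5 mm above its underside when the lid is shut, so 110.5 mm from the hinge axis in front and 11.5 mm above it
- jar_b_loop: the wire loop fixed to the front rim of the lid of jar_b: a round finger ring of dark steel wire 3.6 mm thick, 26 mm across outside, lying nearly flat (tipped up 15 degrees to the front); pinch it across the jar's y from above. Its origin is the jar's (lid shut): use point jar_b_grip. The jar's opened clip is 20 mm below it; the lid's rim begins 15 mm behind its centre: hold it near the fingertips
- jar_c: one of three identical clip-top glass jars of pale puree, 96 mm across (107 mm front to back), lid top 143 mm above the table, 1.3 kg, standing loose on the table; origin at the centre of its underside, z up, its front (lid loop and opened wire clip) to its -x, lid hinge at its +x side. One jar of the three is unsealed; the names do not tell which
- jar_c_press (a joint): how far the lid of jar_c is pressed down into its rubber ring, m: 0 at rest, 0.004 at most. The unsealed lid gives 4 mm under a push of about 4 N in its middle (2 mm at about 2.5 N) and springs back; a sealed lid is firm
- jar_c_lid (a joint): opening angle of the lid of jar_c, rad: 0 shut, 1.57 upright, 1.75 at most (fallen back). The unsealed lid (0.1 kg) swings freely and falls shut when let go below upright; a sealed lid is held by its vacuum, and pulling it lifts the jar
- jar_c_top (a point): centre of the upper face of the lid of jar_c, a flat glass disc 88 mm across, 8 mm thick; 143 mm above the jar's underside when shut
- jar_c_hinge (a point): hinge axis of the lid of jar_c: 48.5 mm behind the jar's centre (jar +x) and 133 mm above its underside; the axis runs along the jar's y
- jar_c_grip (a point): centre of the wire loop of jar_c, in the loop's hole: 62 mm in front of the jar's centre (jar -x) and 144.5 mm above its underside when the lid is shut, so 110.5 mm from the hinge axis in front and 11.5 mm above it
- jar_c_loop: the wire loop fixed to the front rim of the lid of jar_c: a round finger ring of dark steel wire 3.6 mm thick, 26 mm across outside, lying nearly flat (tipped up 15 degrees to the front); pinch it across the jar's y from above. Its origin is the jar's (lid shut): use point jar_c_grip. The jar's opened clip is 20 mm below it; the lid's rim begins 15 mm behind its centre: hold it near the fingertips
- jug: bystander: small cream jug, 67x103x85 mm, origin at the centre of its underside; not to be disturbed
- ramekin: bystander: white ramekin, 78 mm across, 42 mm high, origin at the centre of its underside; not to be disturbed

How it is judged (in metres and radians):
On the way, in this order (a step that is already met when the one before it is completed fails the run):
1. a lid that gives (only the unsealed one does) is pressed at least 2 mm down into its ring from over its middle, while still shut (((value of joint jar_a_press above 0.002 m and value of joint jar_a_lid below 0.1 rad and horizontal distance between the grasp point and jar_a_top below 0.04 m) or (value of joint jar_b_press above 0.002 m and value of joint jar_b_lid below 0.1 rad and horizontal distance between the grasp point and jar_b_top below 0.04 m) or (value of joint jar_c_press above 0.002 m and value of joint jar_c_lid below 0.1 rad and horizontal distance between the grasp point and jar_c_top below 0.04 m))), for 0.05 s.
2. that lid is lifted by its loop to more than 20 degrees (((value of joint jar_a_lid above 0.35 rad and contact force between the fingers and jar_a_loop above 0.5 N) or (value of joint jar_b_lid above 0.35 rad and contact force between the fingers and jar_b_loop above 0.5 N) or (value of joint jar_c_lid above 0.35 rad and contact force between the fingers and jar_c_loop above 0.5 N))), for 0.1 s.
At the end, for the whole second after the job is handed in: The unsealed jar's lid is held still by its wire loop in the fingers, open between 37 and 72 degrees (0.65 to 1.25 rad); the other two lids are shut; every jar stands upright within 3 cm of where it was (((value of joint jar_a_lid between 0.65 and 1.25 rad and velocity of joint jar_a_lid between -0.1 and 0.1 rad/s and contact force between the fingers and jar_a_loop above 0.5 N and value of joint each of jar_b_lid, jar_c_lid below 0.08 rad) or (value of joint jar_b_lid between 0.65 and 1.25 rad and velocity of joint jar_b_lid between -0.1 and 0.1 rad/s and contact force between the fingers and jar_b_loop above 0.5 N and value of joint each of jar_a_lid, jar_c_lid below 0.08 rad) or (value of joint jar_c_lid between 0.65 and 1.25 rad and velocity of joint jar_c_lid between -0.1 and 0.1 rad/s and contact force between the fingers and jar_c_loop above 0.5 N and value of joint each of jar_a_lid, jar_b_lid below 0.08 rad)) and distance of each of jar_a, jar_b, jar_c from where it was at the start of the episode below 0.03 m and angle between each of jar_a, jar_b, jar_c's own z axis and vertical below 0.1 rad); the arm keeps its last pose, push and grip.
It fails at once if a jar is tipped by more than about 8 degrees, picked up or pushed more than 3 cm (angle between any of jar_a, jar_b, jar_c's own z axis and vertical above 0.15 rad or height (world z) of any of jar_a, jar_b, jar_c above 0.015 m or distance of any of jar_a, jar_b, jar_c from where it was at the start of the episode above 0.03 m).
It fails at once if a lid is thrown right back to upright or past it (value of joint any of jar_a_lid, jar_b_lid, jar_c_lid above 1.5 rad).
It fails at once if the jug or the ramekin is knocked more than 3 cm (distance of any of jug, ramekin from where it was at the start of the episode above 0.03 m).
It also fails if it takes over 51 s, if anything falls off the work surface, if the arm or the gripper's body presses on something with over 40 N, if the wrist force passes 120 N, or if a joint passes its speed limit or range.

### The arm

A 6-joint arm with a two-finger parallel gripper is mounted at the origin on a cart in front of the work surface, level with it; the furniture and walls round the work are solid. World frame = base frame: x ahead of the robot, y to its left, z up, the work surface at z = 0. Lengths are in m, angles in degrees, forces in N, time in s.
With the tool pointing down it reaches from about 0.3 to 0.95 m from the base axis. Payload 3.1 kg.
Tool frame: the origin (TCP) lies midway between the tips of the shut fingers; the grasp point (between the pads) lies 19 mm behind it; z points along the fingers, y is the line along which they close (so a half turn about z gives the same grasp; the last joint's range is limited). The gripper opens to 85 mm and grips with 20 to 120 N. Pads are 22 mm wide; open, the fingers measure 114 mm over their backs; the gripper's body (76 mm by 85 mm) begins 54 mm behind the grasp point. The pads swing forward as they close: fully open they stand 13 mm farther back than shut.
Start: joints at [59.318, 17.653, 93.61, -0, 68.738, -3.994], TCP at [0.281, 0.558, 0.231] pointing down, gripper open.
Joint ranges: [-175.34, 175.34], [-45.06, 112.39], [2.9, 150.54], [-68.45, 248.45], [3.09, 151.38], [-168.51, 168.51]. Speed limits (degrees/s): [159.86, 159.86, 180, 180, 180, 180].

### API

Orientations are given as a 3x3 rotation matrix whose columns are the frame's x, y, z axes.
In Python, from plant import r, imaging gives the robot as it stands.
- The arm moves only by the shell command python3 -m crank 'ROWS' [FORCE]. ROWS is JSON, a list of rows, each a list of 3 entries, a list of its own where there are three numbers: the finger opening in mm, from 0 to 85.4, then the shift along the tool's x, y, z in mm, then the turn about the tool's z in degrees. In form: [[claw, [x, y, z], yaw], ...]. A call has exactly 8 rows; each row is the pose to reach, as a shift and turn from the pose commanded when the call began, along the tool's axes at that moment; what a row does not reach only later rows make up. A row lasts 1/8 s, in which the tool goes at most 62.5 mm and 10.7 degrees, less where a joint would pass 70% of its speed; a pose out of reach is approached as far as the arm can. A call with a gripper value outside its range is refused whole. The fingers move at their own pace and stop on an object; FORCE is the grip in N (left out, the last holds). Time passes only in rows, so rows that repeat a pose let the fingers close, or fill a call up. It gives the time, the measured TCP pose, the force, the opening and the grip force at its end, in the units of the state.
- r.sense(): the state, without advancing time (a new reading comes with each control period).
- imaging.capture(name): name is "side" or "top"; returns a dict with "img" (400x640x3 uint8, blue, green, red), "fovy" (degrees; the focal length in pixels is half the picture's height over the tangent of half this angle, whatever the lens; pixels are square), "cx", "cy" (the principal point, pixels), "view" (4x4, takes a point from world to camera coordinates). Camera axes: x right, y up, looking along -z (the intrinsics and any distortion apply to the point x, -y, -z); pixel columns grow to the right and rows downward; lengths in m; the calibration is good to about 2 mm. A picture is of the moment at which its call begins. There is no depth.
- r.close_job(): hands the job in; it is judged then, once.
The state is a dict: "t": time; "qpos": joint angles; "qd": joint speeds; "effort": joint torques, N m; "eef_pos": TCP position; "orientation": TCP orientation; "wrist_force": force on the tool from outside, world axes, zero at the start; "moment": the same for the moment, N m; "width": finger opening in m; "gripper_force": force on a finger pad.
Only numpy, scipy, OpenCV 4.12 (cv2) and the standard library are available. Lean on these libraries where they do the work, as an engineer would, in place of code of your own. Each camera call takes 0.05 s, during which the arm holds its last target. There are 200 camera calls.

## Working session

There is one attempt and no reset: what is moved stays moved. The work goes in short steps, Python scripts to look and compute and a shell command to move; the robot and the scene stay as the last step left them, time stands still between calls to the robot, and variables do not carry over. Pictures are saved under pics/ and viewed, at most 10 in all, crops included, and the job is handed in when it is done.

```bash
ls; mkdir -p pics; python3 - <<'E'
from plant import r, imaging
import cv2,numpy as np
for n in("top","side"):
    d=imaging.capture(n); cv2.imwrite(f"pics/{n}0.png",d["img"])
    print({k:(v.tolist() if hasattr(v,'tolist') else v) for k,v in d.items() if k!="img"})
s=r.sense();print(s)
E
```

```text
pics
{'fovy': 55.07650676648544, 'cx': 323.5799879939554, 'cy': 199.95591489686836, 'view': [[-0.004915407269522451, -0.9999784519878634, -0.0043513597106645, 0.017960029224242863], [0.9914974016637175, -0.005439462980558999, 0.13001274836176568, -0.6136014937292843], [-0.1300336159055473, -0.003675296238399996, 0.99150277404155, -0.8808799467942213], [0.0, 0.0, 0.0, 1.0]]}
{'fovy': 56.22890614870315, 'cx': 321.47189527614347, 'cy': 207.07746683023336, 'view': [[0.9823906000739902, -0.18622135526601719, 0.01517615660019876, -0.6124017613367744], [0.08431477388753966, 0.5143438903838655, 0.8534291894053561, -0.16888734857047116], [-0.16673250370146483, -0.8371212392883591, 0.5209878145808817, -0.8810403355446036], [0.0, 0.0, 0.0, 1.0]]}
{'t': 0.1, 'qpos': array([ 5.93191969e+01,  1.77011561e+01,  9.36829098e+01,  1.71633535e-03,
        6.87396967e+01, -3.99292184e+00]), 'qd': array([-0.00332833, -0.10722433, -0.17548665, -0.06228777,  0.05672566,
        0.0081742 ]), 'effort': array([-7.96174500e-04, -4.16409838e+01, -2.77644628e+01, -1.11421441e-04,
        4.11078916e-03, -1.03465891e-05]), 'eef_pos': array([0.28032534, 0.5577511 , 0.23013844]), 'orientation': array([[-8.93461412e-01,  4.49138550e-01, -1.12619203e-03],
       [ 4.49139927e-01,  8.93459528e-01, -1.84346011e-03],
       [ 1.78237997e-04, -2.15287828e-03, -9.99997667e-01]]), 'wrist_force': array([0.60152584, 1.07037555, 0.46133127]), 'moment': array([-0.0526496 ,  0.00643313, -0.03140107]), 'gripper_force': 0.0, 'width': 0.08522730763937485}
```

View pics/top0.png

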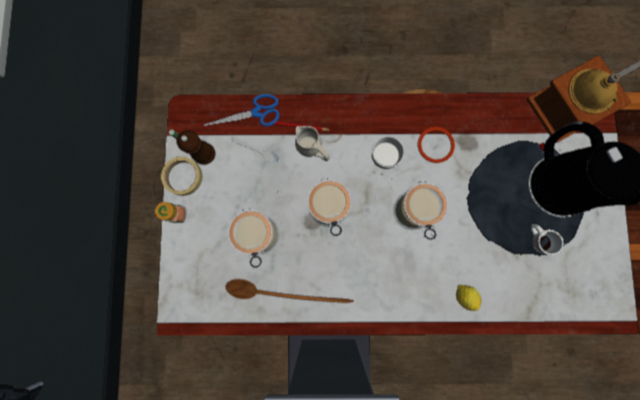

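View pics/side0.png

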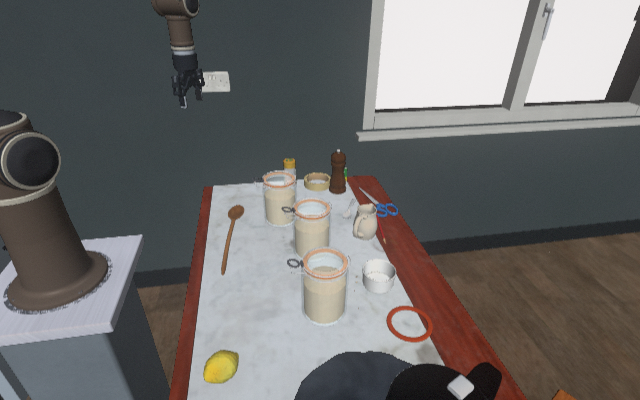

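Top view: three jars, lids at about (251,232), (329,202), (425,204) px, each with its loop below (255,261), (336,230), (430,233); the jug is at (310,140) and the ramekin at (386,152). I'll enlarge the jars for better pixel readings.

```bash
python3 - <<'E'
import cv2
a=cv2.imread("pics/top0.png")[170:275,220:460]
cv2.imwrite("pics/crop0.png",cv2.resize(a,None,fx=3.333,fy=3.333,interpolation=cv2.INTER_CUBIC))
E
cat > h.py <<'E'
import numpy as np
from plant import r, imaging
CAL={"top":(55.07650676648544,323.57999,199.955915,np.array([[-0.004915407269522451,-0.9999784519878634,-0.0043513597106645,0.017960029224242863],[0.9914974016637175,-0.005439462980558999,0.13001274836176568,-0.6136014937292843],[-0.1300336159055473,-0.003675296238399996,0.99150277404155,-0.8808799467942213],[0,0,0,1]])),
"side":(56.22890614870315,321.471895,207.0774668,np.array([[0.9823906000739902,-0.18622135526601719,0.01517615660019876,-0.6124017613367744],[0.08431477388753966,0.5143438903838655,0.8534291894053561,-0.16888734857047116],[-0.16673250370146483,-0.8371212392883591,0.5209878145808817,-0.8810403355446036],[0,0,0,1]]))}
def back(cam,u,v,z):
    fv,cx,cy,V=CAL[cam]; f=200/np.tan(np.radians(fv/2))
    d=V[:3,:3].T@np.array([(u-cx)/f,-(v-cy)/f,-1]); o=-V[:3,:3].T@V[:3,3]
    return o+d*(z-o[2])/d[2]
def proj(cam,p):
    fv,cx,cy,V=CAL[cam]; f=200/np.tan(np.radians(fv/2)); c=V[:3,:3]@np.array(p)+V[:3,3]
    return cx-f*c[0]/c[2], cy+f*c[1]/c[2]
def shift(p,yaw_to=None):
    "mm shift along tool axes from measured TCP to world point p"
    s=r.sense(); return (s["orientation"].T@(np.array(p)-s["eef_pos"])*1000).round(1)
E
python3 -c "
from h import *
for l,g in (((251,232),(255.5,261)),((329,202),(336,230)),((425,204),(430,233))):
    L=back('top',*l,.143);G=back('top',*g,.1445);d=G-L
    print(L.round(4),G.round(4),np.linalg.norm(d[:2]),np.degrees(np.arctan2(-d[1],-d[0])),proj('side',L),proj('side',G))
"
```

```text
[0.5329 0.1678 0.143 ] [0.4724 0.1569 0.1445] 0.06140823594713891 10.192695642058872 (np.float64(278.83046722432675), np.float64(176.58044162325535)) (np.float64(256.868481510674), np.float64(179.44694620444642))
[0.5957 0.0029 0.143 ] [ 0.5361 -0.0114  0.1445] 0.06135343476802012 13.492239740723166 (np.float64(310.9548661870161), np.float64(205.07471442088178)) (np.float64(287.04642821078926), np.float64(209.7208615973578))
[ 0.5903 -0.2011  0.143 ] [ 0.5288 -0.2088  0.1445] 0.06204560777436973 7.1175837525843555 (np.float64(325.1115629345028), np.float64(258.1516206348462)) (np.float64(294.4735059718024), np.float64(263.4872771207908))
```

View pics/crop0.png

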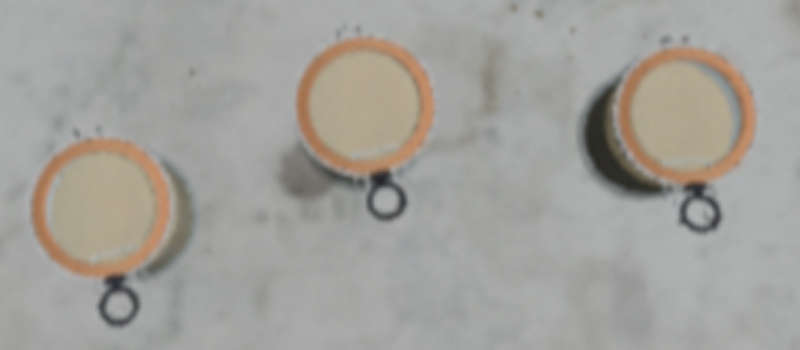

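Crop: loop centres sit at about (118,305), (386,200), (700,213), and lid centres at (101,207), (365,105), (686,117). That agrees with the side view. I'll convert these to poses and the first shift.

```bash
cat >> h.py <<'E'
J={}
for n,l,g in (("L",(101,207),(118,305)),("M",(365,105),(386,200)),("R",(686,117),(700,213))):
    c=lambda p:(220+(p[0]+.5)/3.333-.5,170+(p[1]+.5)/3.333-.5)
    A=back('top',*c(l),.143);B=back('top',*c(g),.1445)
    d=B-A; J[n]=(A,B,np.degrees(np.arctan2(-d[1],-d[0])))
E
python3 -c "
from h import *
s=r.sense();o=s['orientation'];print('ytool',np.degrees(np.arctan2(o[1,1],o[0,1])))
for n in J: print(n,[np.round(x,4) for x in J[n]])
for n in J: print(n,shift([*J[n][0][:2],.165]))
"
```

```text
ytool 63.31150561199561
L [array([0.5334, 0.17  , 0.143 ]), array([0.4721, 0.1579, 0.1445]), np.float64(11.2239)]
M [array([0.5976, 0.0025, 0.143 ]), array([ 0.5368, -0.0103,  0.1445]), np.float64(11.9286)]
R [array([ 0.5887, -0.202 ,  0.143 ]), array([ 0.5276, -0.208 ,  0.1445]), np.float64(5.6211)]
L [-400.3 -232.6   65.6]
M [-532.8 -353.5   65.8]
R [-616.8 -540.2   66.2]
```

```bash
python3 -m crank '[[0,[-50,-29,0],-5],[0,[-104,-60,0],-10],[0,[-158,-92,0],-15],[0,[-212,-123,0],-20],[0,[-266,-154,0],-25],[0,[-320,-186,0],-30],[0,[-365,-212,30],-35],[0,[-400,-232,55],-38]]' 20
python3 -m crank '[[0,[0,0,0],0],[0,[0,0,0],0],[0,[0,0,3],0],[0,[0,0,6],0],[0,[0,0,8],0],[0,[0,0,10],0],[0,[0,0,10],0],[0,[0,0,10],0]]'
python3 -c "
from h import *
print(shift(J['L'][0]))"
```

```text
t: 1.1
eef_pos: [0.5347, 0.1693, 0.1754]
orientation: [[-0.98, -0.197, 0.0], [-0.197, 0.98, -0.0], [-0.0, -0.0, -1.0]]
wrist_force: [0.2, 0.3, -0.4]
width: 0.0004
gripper_force: 0.0
t: 2.1
eef_pos: [0.534, 0.1715, 0.1663]
orientation: [[-0.981, -0.196, 0.0], [-0.196, 0.981, -0.0], [-0.0, -0.0, -1.0]]
wrist_force: [-0.2, 0.7, -0.1]
width: 0.0
gripper_force: 0.0
[ 0.9 -1.3 23.3]
```

```bash
python3 -m crank '[[0,[0,-1,6],0],[0,[0,-1,12],0],[0,[0,-1,17],0],[0,[0,-1,19],0],[0,[0,-1,21],0],[0,[0,-1,22],0],[0,[0,-1,23],0],[0,[0,-1,23],0]]'
python3 -m crank '[[0,[0,0,0.5],0],[0,[0,0,1],0],[0,[0,0,1],0],[0,[0,0,1.5],0],[0,[0,0,1.5],0],[0,[0,0,2],0],[0,[0,0,2],0],[0,[0,0,2],0]]'
```

```text
t: 3.1
eef_pos: [0.5342, 0.1705, 0.1433]
orientation: [[-0.981, -0.196, 0.0], [-0.196, 0.981, 0.0], [-0.0, -0.0, -1.0]]
wrist_force: [0.2, 0.0, 0.3]
width: -0.0003
gripper_force: 0.0
t: 4.1
eef_pos: [0.5343, 0.1705, 0.1428]
orientation: [[-0.981, -0.196, 0.0], [-0.196, 0.981, 0.0], [-0.0, -0.0, -1.0]]
wrist_force: [-4.1, -1.3, 9.3]
width: 0.0003
gripper_force: 4.5
```

The left lid is firm: 9 N with no give. Next is the middle one.

```bash
python3 -c "
from h import *
print(shift(J['M'][0]))"
```

```text
[ -29.  -177.1   -0.2]
```

```bash
python3 -m crank '[[0,[0,0,-12],0],[0,[0,0,-25],0],[0,[-10,-60,-25],0],[0,[-20,-118,-25],0],[0,[-29,-177,-25],0],[0,[-29,-177,-25],0],[0,[-29,-177,-15],0],[0,[-29,-177,-6],0]]'
python3 -m crank '[[0,[0,0,2],0],[0,[0,0,3.5],0],[0,[0,0,4.5],0],[0,[0,0,5],0],[0,[0,0,5.5],0],[0,[0,0,6],0],[0,[0,0,6],0],[0,[0,0,6],0]]'
```

```text
t: 5.1
eef_pos: [0.5964, 0.004, 0.1463]
orientation: [[-0.98, -0.198, -0.001], [-0.198, 0.98, 0.0], [0.001, 0.001, -1.0]]
wrist_force: [0.4, -0.4, 0.9]
width: 0.0003
gripper_force: 0.0
t: 6.1
eef_pos: [0.5976, 0.0027, 0.1416]
orientation: [[-0.981, -0.196, 0.001], [-0.196, 0.981, 0.0], [-0.001, 0.0, -1.0]]
wrist_force: [-0.1, 1.6, 2.3]
width: -0.0001
gripper_force: 1.0
```

```bash
python3 -m crank '[[0,[0,0,0.5],0],[0,[0,0,1],0],[0,[0,0,1.5],0],[0,[0,0,2],0],[0,[0,0,2],0],[0,[0,0,2],0],[0,[0,0,2],0],[0,[0,0,2],0]]'
```

```text
t: 7.1
eef_pos: [0.5975, 0.0027, 0.1394]
orientation: [[-0.981, -0.196, 0.001], [-0.196, 0.981, 0.0], [-0.001, -0.0, -1.0]]
wrist_force: [0.6, 1.9, 4.0]
width: -0.0001
gripper_force: 1.8
```

The middle lid gives about 4 mm at 4 N, so it is the unsealed one. I'll rise, move over its loop with the fingers half open, and look.

```bash
python3 -c "
from h import *
print(shift(J['M'][1]))"
python3 -m crank '[[0,[0,0,-15],0],[0,[0,0,-40],0],[45,[30,0,-45],0],[45,[62,0,-45],0],[45,[62,0,-45],0],[45,[62,0,-45],0],[45,[62,0,-45],0],[45,[62,0,-45],0]]'
python3 - <<'E'
from h import *
import cv2
print(shift(J['M'][1]))
s=r.sense();print(proj('top',s['eef_pos']),proj('side',s['eef_pos']),[proj(k,J['M'][1]) for k in CAL])
a=imaging.capture("top")["img"][170:270,270:400]; b=imaging.capture("side")["img"][140:240,230:360]
cv2.imwrite("pics/ov.png",cv2.resize(np.hstack([a,b]),None,fx=3.05,fy=3.05,interpolation=cv2.INTER_CUBIC))
E
```

```text
[62.1 -0.8 -5.1]
t: 8.1
eef_pos: [0.5371, -0.0096, 0.1843]
orientation: [[-0.981, -0.196, 0.0], [-0.196, 0.981, -0.0], [-0.0, -0.0, -1.0]]
wrist_force: [0.2, 0.4, -0.5]
width: 0.0447
gripper_force: 0.0
[ 0.4 -0.7 39.8]
(np.float64(335.60143829942103), np.float64(228.46204687112532)) (np.float64(286.8281467711335), np.float64(194.66136753550154)) [(np.float64(335.46159615961597), np.float64(229.6560156015602)), (np.float64(287.30140317407364), np.float64(209.44711523847425))]
```

View pics/ov.png

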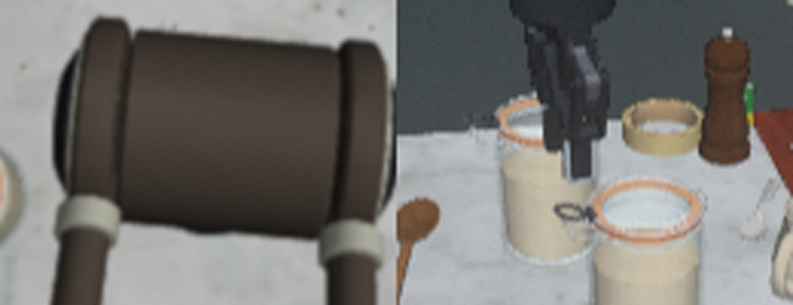

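The side view shows the loop at about (287.4,209.5) px, matching the estimate, with the fingers above it on either side. I'll descend 47 mm and pinch.

```bash
python3 -m crank '[[45,[1.5,-0.7,12],0],[45,[1.5,-0.7,25],0],[45,[1.5,-0.7,36],0],[45,[1.5,-0.7,43],0],[45,[1.5,-0.7,47],0],[45,[1.5,-0.7,47],0],[45,[1.5,-0.7,47],0],[45,[1.5,-0.7,47],0]]'
python3 -m crank '[[20,[0,0,0],0],[20,[0,0,0],0],[20,[0,0,0],0],[20,[0,0,0],0],[20,[0,0,0],0],[20,[0,0,0],0],[20,[0,0,0],0],[20,[0,0,0],0]]' 30
python3 - <<'E'
from h import *
import cv2
print(r.sense()["moment"])
b=imaging.capture("side")["img"][150:250,220:350]
cv2.imwrite("pics/gr.png",cv2.resize(b,None,fx=5,fy=5,interpolation=cv2.INTER_CUBIC))
# arc: tool x = front, tool z = down
for a in range(0,61,5):
    t=np.radians(a);f=110.5*np.cos(t)-11.5*np.sin(t);u=110.5*np.sin(t)+11.5*np.cos(t);print(a,round(f-110.5,1),round(-(u-11.5),1))
E
```

```text
t: 9.2
eef_pos: [0.5355, -0.0106, 0.1378]
orientation: [[-0.981, -0.196, 0.001], [-0.196, 0.981, -0.0], [-0.001, -0.0, -1.0]]
wrist_force: [-0.1, 0.3, 0.2]
width: 0.0449
gripper_force: 0.0
t: 10.2
eef_pos: [0.5352, -0.0104, 0.1373]
orientation: [[-0.981, -0.196, 0.0], [-0.196, 0.981, 0.0], [-0.0, 0.0, -1.0]]
wrist_force: [0.6, 1.7, 1.1]
width: 0.023
gripper_force: 29.3
[ 0.34879245  0.05911639 -0.00343478]
0 0.0 -0.0
5 -1.4 -9.6
10 -3.7 -19.0
15 -6.7 -28.2
20 -10.6 -37.1
25 -15.2 -45.6
30 -20.6 -53.7
35 -26.6 -61.3
40 -33.2 -68.3
45 -40.5 -74.8
50 -48.3 -80.5
55 -56.5 -85.6
60 -65.2 -89.9
```

View pics/gr.png

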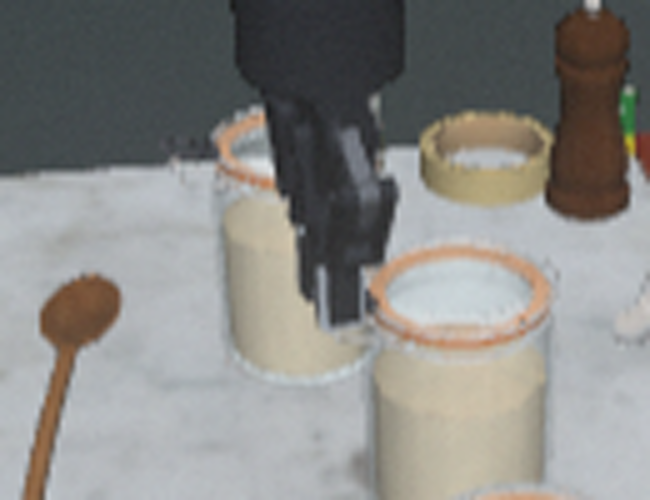

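The pinch holds (23 mm opening, 29 N), with the fingertips enclosing the loop. I'll start along the arc to 20°.

```bash
python3 -m crank '[[20,[-0.5,0,-4],0],[20,[-1.5,0,-9.6],0],[20,[-2.5,0,-14],0],[20,[-3.7,0,-19],0],[20,[-5,0,-24],0],[20,[-6.7,0,-28],0],[20,[-8.5,0,-33],0],[20,[-10.6,0,-37],0]]' 40
python3 - <<'E'
from h import *
import cv2
a=imaging.capture("top")["img"][170:270,270:400]; b=imaging.capture("side")["img"][140:240,230:360]
cv2.imwrite("pics/l1.png",cv2.resize(np.hstack([a,b]),None,fx=3.05,fy=3.05,interpolation=cv2.INTER_CUBIC))
E
```

```text
t: 11.25
eef_pos: [0.5455, -0.0084, 0.1746]
orientation: [[-0.981, -0.196, -0.0], [-0.196, 0.981, 0.0], [0.0, 0.0, -1.0]]
wrist_force: [0.3, 0.4, -1.9]
width: 0.0223
gripper_force: 39.2
```

View pics/l1.png

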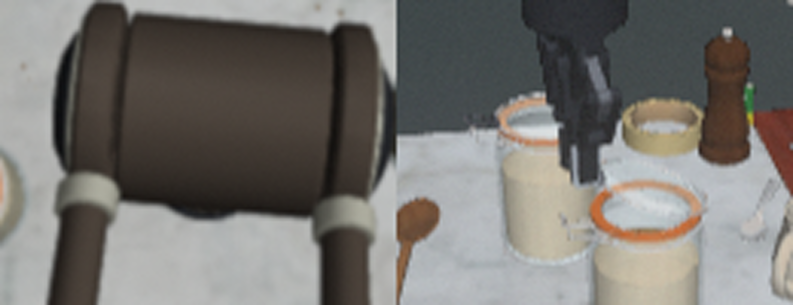

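The loop has left its resting place with the fingers; only the clip remains at (575,228), and the lid is up. I'll go on along the arc to 55°.

```bash
python3 -m crank '[[20,[-2.2,0,-4.3],0],[20,[-4.6,0,-8.5],0],[20,[-7.2,0,-12.6],0],[20,[-10,0,-16.6],0],[20,[-13,0,-20.4],0],[20,[-16,0,-24],0],[20,[-19.2,0,-27.8],0],[20,[-22.6,0,-31.2],0]]'
python3 -m crank '[[20,[-3.7,0,-3.3],0],[20,[-7.3,0,-6.5],0],[20,[-11.3,0,-9.3],0],[20,[-15.1,0,-12.2],0],[20,[-19.2,0,-14.7],0],[20,[-23,0,-17.1],0],[20,[-23,0,-17.1],0],[20,[-23,0,-17.1],0]]'
python3 - <<'E'
from h import *
import cv2
a=imaging.capture("top")["img"][140:240,270:400]; b=imaging.capture("side")["img"][120:220,230:360]
cv2.imwrite("pics/l2.png",cv2.resize(np.hstack([a,b]),None,fx=3.05,fy=3.05,interpolation=cv2.INTER_CUBIC))
E
```

```text
t: 12.35
eef_pos: [0.5679, -0.004, 0.2057]
orientation: [[-0.981, -0.196, -0.0], [-0.196, 0.981, -0.0], [0.0, 0.0, -1.0]]
wrist_force: [-0.8, 1.4, -2.3]
width: 0.0222
gripper_force: 39.2
t: 13.35
eef_pos: [0.5903, 0.0006, 0.2226]
orientation: [[-0.981, -0.196, 0.0], [-0.196, 0.981, 0.0], [-0.0, 0.0, -1.0]]
wrist_force: [-0.4, 0.3, -1.2]
width: 0.0226
gripper_force: 39.2
```

View pics/l2.png

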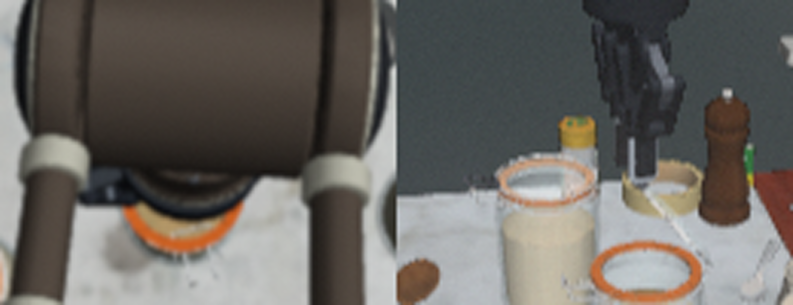

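The lid is raised: it shows as a slanted glass line from the fingers at (645,185) down to the hinge near (700,250), with the orange ring exposed. I'll let it settle and hand in.

```bash
python3 -m crank '[[20,[0,0,0],0],[20,[0,0,0],0],[20,[0,0,0],0],[20,[0,0,0],0],[20,[0,0,0],0],[20,[0,0,0],0],[20,[0,0,0],0],[20,[0,0,0],0]]'
python3 -c "
from plant import r
print(r.close_job())"
```

```text
t: 14.45
eef_pos: [0.5903, 0.0005, 0.2226]
orientation: [[-0.981, -0.196, -0.0], [-0.196, 0.981, 0.0], [0.0, 0.0, -1.0]]
wrist_force: [-1.3, 1.8, -1.0]
width: 0.0225
gripper_force: 39.2
the job is handed in; nothing more can be done
None
```

The middle jar was the unsealed one: its lid gave about 4 mm at 4 N. I handed in at 14.5 s with it held by its loop at about 55° (worked out from the arm's path, not measured). The left lid was firm, I never pressed the right one, and no verdict was returned.

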